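Lock the swing clamp of an inspection fixture with its square key

TASK

Lock the round flange in the inspection fixture: take the loose T-handled square key out of its wooden holder, lower it gently into the recessed socket in the drum of the swing clamp, feeling for the angle at which it drops fully home, then turn the key clockwise until the clamp arm lies over the flange and comes up firm on its stop. Never force the key or the clamp, do not push the clamp by hand, and let go of the key, leaving it standing in the socket. Leave the flange and the flask, carton and dimmer box where they are.

Things in the scene. Friction and masses are not known exactly. Their poses are not given: they have to be found in the camera images.
- key_grip (a point): Centre of the cross bar of the loose steel T-handled key (0.12 to 0.2 kg): grip here. Bar: 64 mm long (x axis), 14 mm wide (y), 16 mm high. z points up along the key. Below the bar a round shank 13 mm across, 32 mm long, then a square shank 12 x 12 mm, 30 mm long, its sides along x and y. The whole key is 78 mm high. It starts upright in the holder.
- key_tip (a point): Centre of the lower end face of the key's square shank, 70 mm below key_grip, same axes as the key; the last 1.5 mm are thinned to 11 mm.
- holder: Fixed pale wooden block, 70 x 70 x 40 mm, with a loose square hole 15 mm wide and 25 mm deep in the middle of its top, in which the key stands (its tip 15 mm above the bench, the bar's centre 85 mm). Origin: centre of the underside, on the bench.
- fixture: Fixed dark steel base plate, 110 mm (x) x 200 mm (y) x 20 mm high, with a stop pin and three low locating pins. It carries the swing clamp, whose drum axis stands at y = +45 mm, and the loose flange at y = -45 mm. Origin: centre of the underside, on the bench.
- socket (a point): Centre of the mouth of the recess in the top of the clamp's grey drum (52 mm across, top 60 mm above the bench), on its vertical axis, z up; x points along the clamp arm. A round counterbore, 20 mm across and 14 mm deep, leads down to a square socket 13.2 mm wide, 16 mm deep, with a chamfered mouth. The key is fully home with its tip 30 mm below this point.
- square_mouth (a point): Middle of the square socket's mouth, 14 mm below socket. The angle of the square about the vertical is unknown, unmeasured and not told by these axes: it differs each time, and repeats every quarter turn. The key drops in only within about 6 degrees of it, else its thinned tip stops within 4 mm of the mouth. The drum stays put while a lightly pressed key (under 10 N) is turned on top.
- clamp (a joint): Turn of drum and arm in rad, growing clockwise seen from above: 0 fully open, 1.2 locked, the arm over the flange on its hard stop. Starts between 0 and 0.35. Turning takes about 0.2 N m; it stays where it is left; over 0.4 N m on the stop is forcing it. The arm is a flat aluminium bar 22 mm wide, its top 44 mm above the bench, its end 105 mm from the drum's axis.
- flange_center (a point): Centre of the loose aluminium flange, 44 mm across and 12 mm high, lying on the base plate between three pins; the clamp arm passes 2 mm above it. It stays where it is.
- flask_center (a point): Centre of a pale metal flask standing on the bench, 66 mm across, 170 mm high. Bystander.
- carton_center (a point): Centre of a closed cardboard carton, 80 x 140 x 50 mm high. Bystander.
- dimmer_center (a point): Centre of the case of a black lamp dimmer box, 60 x 100 x 35 mm high with a knob on top (49 mm in all). Bystander.
There are look-alikes about, which are no part of the job. Of the things that look like the part that bears key_grip, the middle-sized one is meant.

How it is judged:
On the way, in this order (a step that is already met when the one before it is completed fails the run):
1. the key is fully home in the socket while the clamp is still open (z of key_tip in the frame of socket below -0.025 m and horizontal distance between key_tip and socket below 0.004 m and angle between key_tip's own z axis and vertical below 0.15 rad and value of joint clamp below 0.6 rad), for 0.1 s.
2. the key, still home, has turned the clamp on to its stop (z of key_tip in the frame of socket below -0.025 m and horizontal distance between key_tip and socket below 0.004 m and angle between key_tip's own z axis and vertical below 0.15 rad and value of joint clamp above 1.12 rad), for 0.2 s.
At the end, for the whole second after the job is handed in: The clamp stands at more than 1.12 of its 1.2 rad; the key stands released and at rest in the socket, its tip at least 25 mm below the mouth of the recess, within 4 mm of the drum's axis and within 0.15 rad of upright; the flange is within 10 mm of where it was (all of step 2 and linear speed of key below 0.02 m/s and distance of flange_center from where it was at the start of the episode below 0.01 m); the robot touches nothing.
It fails at once if the key, not yet in the square, is pressed on the fixture with more than 35 N (contact force between key and fixture above 35 N and z of key_tip in the frame of socket above -0.022 m).
It fails at once if the key is strained in the socket with more than 150 N in all (turned hard against the stop) (contact force between key and fixture above 150 N).
It fails at once if the fingers or arm push on the fixture or clamp with more than 3 N (contact force between any of the fingers, the arm and fixture above 3 N).
It fails at once if the flange is shifted by more than 10 mm (distance of flange_center from where it was at the start of the episode above 0.01 m).
It fails at once if a bystander is shifted by more than 20 mm (distance of any of flask_center, carton_center, dimmer_center from where it was at the start of the episode above 0.02 m).
It also fails if it takes over 64 s, if anything falls off the work surface, if the arm or the gripper's body presses on something with over 40 N, if the wrist force passes 120 N, or if a joint passes its speed limit or range.

ROBOT

A 7-joint arm with a two-finger parallel gripper is mounted at the origin on the work surface. World frame = base frame: x ahead of the robot, y to its left, z up, the work surface at z = 0. Lengths are in m, angles in rad, forces in N, time in s.
With the tool pointing down it reaches from about 0.4 to 0.925 m from the base axis. Payload 4.1 kg.
Tool frame: the origin (TCP) lies between the finger pads; the fingertips stand 25 mm ahead of it and the grasp point (between the pads) lies 6 mm ahead of it; z points along the fingers, y is the line along which they close (so a half turn about z gives the same grasp; the last joint's range is limited). The gripper opens to 85 mm and grips with 20 to 120 N. Pads are 22 mm wide; open, the fingers measure 114 mm over their backs; the gripper's body (76 mm by 85 mm) begins 54 mm behind the grasp point. The pads swing forward as they close: fully open they stand 13 mm farther back than shut.
Start: joints at [1.129, 0.398, 0.045, 1.537, -0.019, 1.207, -0.051], TCP at [0.219, -0.612, 0.256] pointing down, gripper open.
Joint ranges: [-2.82, 2.82], [-0.49, 2.23], [-1.37, 1.46], [0, 2.46], [-1.36, 4.5], [0.23, 2], [-2.94, 2.94]. Speed limits (rad/s): [2.57, 2.57, 3.14, 3.14, 3.14, 3.14, 3.14].

INTERFACE

Orientations are given as a unit quaternion [w, x, y, z].
In Python, from cell import r gives the robot as it stands. The module is installed in compiled form; this text tells all that it offers.
- The arm moves only by the tool apply_moves, never from a script. Its argument "increments" is one flat list of numbers, 7 for each row, row after row: the shift along the tool's x, y, z scaled (see below), then the turn, a rotation vector about the tool's x, y, z scaled (see below), then the closure, from 0 (fully open) to 1 (shut). A call has 1 to 20 rows; each row is the pose to reach, as a shift and turn from the pose commanded when the call began, along the tool's axes at that moment, turning the shorter way round; what a row does not reach only later rows make up. The controller multiplies each number of a shift by 0.5 m and each number of a turn by 180 degrees. A row lasts 1/12 s, in which the tool goes at most 41.7 mm and 7.16 degrees, less where a joint would pass 70% of its speed; a pose out of reach is approached as far as the arm can. A call with a number of a shift or a turn outside -1 to 1 is refused whole. A call with a gripper value outside its range is refused whole. The fingers move at their own pace and stop on an object; the grip force is fixed at half the most. Time passes only in rows, so rows that repeat a pose let the fingers close. It gives the time, the measured TCP pose, the force, the opening and the grip force at its end, in the units of the state.
- r.sense(): the state, without advancing time (a new reading comes with each control period).
- r.snapshot(name): name is "scene" or "top"; returns a dict with "pixels" (400x640x3 uint8, red, green, blue), "range_z" (400x640 float32, m along the optical axis (not along the pixel's ray), 0 where there is no reading), "camera_matrix" (3x3 intrinsics, pixels), "extrinsics" (4x4, takes a point from world to camera coordinates). Camera axes: x right, y down, z forward; pixel columns grow to the right and rows downward; lengths in m; the calibration is good to about 2 mm. A picture is of the moment at which its call begins.
- r.finish_job(): hands the job in; it is judged then, once.
The state is a dict: "time_s": time; "joint_positions": joint angles; "qd": joint speeds; "effort": joint torques, N m; "tool_pos": TCP position; "ee_rot": TCP orientation; "ft_force": force on the tool from outside, world axes, zero at the start; "ft_torque": the same for the moment, N m; "opening": opening from 0.0 (shut) to 1.0 (fully open); "grip_force": force on a finger pad.
Only numpy, scipy, OpenCV 4.12 (cv2) and the standard library are available. Lean on these libraries where they do the work, as an engineer would, in place of code of your own. Each camera call takes 0.05 s, during which the arm holds its last target. There are 200 camera calls.

## Working session

There is one attempt and no reset: what is moved stays moved. The work goes in short steps, Python scripts to look and compute and a tool call to move; the robot and the scene stay as the last step left them, time stands still between calls to the robot, and variables do not carry over. Pictures are saved under pics/ and viewed, at most 10 in all, crops included, and the job is handed in when it is done.

Besides the shell and the picture viewer there is one more tool, called after ">>>" as a command line: name --argument value ..., lists and objects as JSON in quotes. apply_moves: Moves the arm, as the interface text tells. Shifts and turns lie within -1 to 1; 1 stands for 0.5 m of shift or 180 degrees of turn. Its arguments: {"type":"object","properties":{"increments":{"type":"array","items":{"type":"number","minimum":-1,"maximum":1}}},"required":["increments"]}

```bash
mkdir -p pics; python3 - <<'E'
from cell import r
import cv2,numpy as np
s=r.sense();print({k:np.round(v,3).tolist() for k,v in s.items()})
for n in("scene","top"):
    d=r.snapshot(n);cv2.imwrite(f"pics/{n}0.png",d["pixels"][:,:,::-1]);np.savez(f"{n}0.npz",**d)
    print(n,d["camera_matrix"].tolist(),np.round(d["extrinsics"],4).tolist())
E
```

```text
{'time_s': 0.0, 'joint_positions': [1.129, 0.399, 0.045, 1.538, -0.019, 1.207, -0.051], 'qd': [0.0, 0.0, -0.0, -0.001, 0.0, 0.001, -0.0], 'effort': [0.0, -47.512, 1.365, -25.422, 0.011, 0.009, -0.0], 'tool_pos': [0.218, -0.612, 0.255], 'ee_rot': [-0.001, 0.985, 0.171, -0.0], 'ft_force': [-0.412, 0.164, 0.372], 'ft_torque': [-0.049, -0.027, -0.048], 'grip_force': 0.0, 'opening': 1.002}
scene [[390.9172047061227, 0.0, 317.34573259092844], [0.0, 390.9172047061227, 198.15777065736418], [0.0, 0.0, 1.0]] [[-0.7246, 0.6891, -0.0055, 0.4615], [0.5702, 0.5951, -0.5663, -0.2685], [-0.387, -0.4135, -0.8241, 1.2072], [0.0, 0.0, 0.0, 1.0]]
top [[401.52596202373036, 0.0, 316.5339645671219], [0.0, 401.52596202373036, 193.5022566847285], [0.0, 0.0, 1.0]] [[0.1049, -0.9945, -0.0002, -0.0872], [-0.9724, -0.1025, -0.2096, 0.6093], [0.2084, 0.0222, -0.9778, 1.0071], [0.0, 0.0, 0.0, 1.0]]
```

View pics/scene0.png

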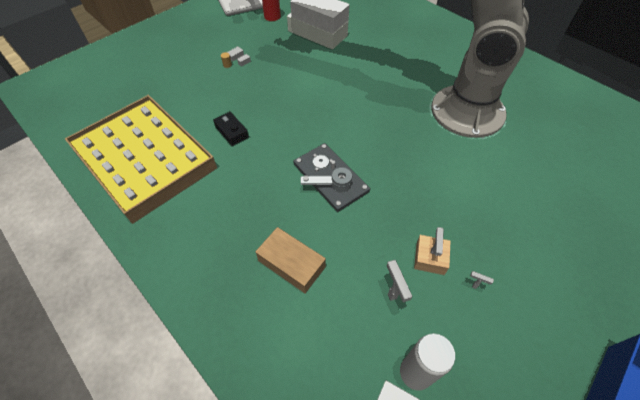

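View pics/top0.png

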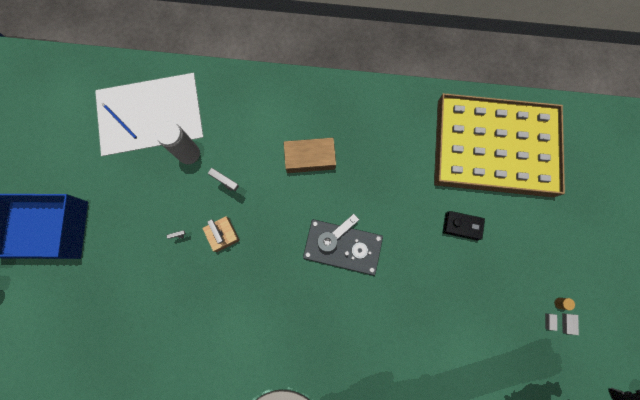

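The scene view shows the key in its wooden holder at (437,245) and the fixture drum at (342,177). In the top view the key bar is at (215,231), between a larger and a smaller look-alike, the drum is at (327,242) and the flange at (360,250). The arm points up and to the right from the drum.

```bash
cat > h.py <<'E'
import numpy as np,cv2
def load(n): return dict(np.load(n))
def world(d):
    K,E,z=d["camera_matrix"],d["extrinsics"],d["range_z"].astype(float)
    v,u=np.mgrid[:400,:640]
    c=np.stack([(u-K[0,2])/K[0,0]*z,(v-K[1,2])/K[1,1]*z,z],-1)
    return (c-E[:3,3])@E[:3,:3]
def ray(d,u,v,h):
    K,E=d["camera_matrix"],d["extrinsics"];R=E[:3,:3];o=-R.T@E[:3,3]
    w=R.T@np.linalg.solve(K,[u,v,1]);return o+w*(h-o[2])/w[2]
def roi(W,u0,u1,v0,v1,z0,z1):
    m=np.zeros(W.shape[:2],bool);m[v0:v1,u0:u1]=1
    return m&(W[...,2]>z0)&(W[...,2]<z1)
def rect(P):
    (c,s,a)=cv2.minAreaRect((P[:,:2]*1000).astype(np.float32));return np.round(c,1),np.round(s,1),round(a,1)
E
python3 - <<'E'
from h import *
for n,k,dr in(("top0.npz",(195,240,205,255),(305,385,215,275)),("scene0.npz",(410,460,220,280),(290,375,140,215))):
    d=load(n);W=world(d)
    P=W[roi(W,*k,.08,.11)];print(n,"bar",len(P),np.median(P[:,2]),P.mean(0).round(4),rect(P))
    P=W[roi(W,*k,.033,.047)];print("holder",len(P),np.median(P[:,2]),rect(P))
    P=W[roi(W,*dr,.053,.068)];c,rad=cv2.minEnclosingCircle((P[:,:2]*1000).astype(np.float32));print("drum",len(P),np.median(P[:,2]),c,rad,rect(P))
    P=W[roi(W,*dr,.038,.048)];print("arm",len(P),np.median(P[:,2]),rect(P))
    P=W[roi(W,*dr,.012,.025)];print("base",len(P),np.median(P[:,2]),rect(P))
    P=W[roi(W,*dr,.028,.036)];print("flange",len(P),P.mean(0).round(4),rect(P))
t=load("top0.npz")["pixels"];s=load("scene0.npz")["pixels"]
a=cv2.resize(t[205:265,190:270],(640,480),interpolation=2) 
b=lambda i,u,v,w=50:cv2.resize(i[v-w//2:v+w//2,u-w//2:u+w//2],(400,400),interpolation=cv2.INTER_CUBIC)
cv2.imwrite("pics/c.png",np.hstack([b(t,215,233),b(t,335,237,70)])[:,:,::-1])
E
```

```text
top0.npz bar 156 0.09204646158847726 [0.4847 0.2241 0.0915] (array([485.2, 225.2]), array([64.2, 14.5]), 33.8)
holder 558 0.03963199494465351 (array([485.1, 225.5]), array([72.2, 70.9]), 33.8)
drum 268 0.05947329827660178 (518.3309936523438, -86.40486145019531) 60.543922424316406 (array([509.6, -91.6]), array([ 50. , 117.6]), 31.4)
arm 243 0.0435376939176477 (array([ 504.6, -106.6]), array([ 73.6, 130.3]), 44.0)
base 2293 0.0196345184096836 (array([ 486.5, -107.9]), array([200.5, 110.1]), 82.8)
flange 228 [ 0.4813 -0.1433  0.0312] (array([ 478. , -112.5]), array([ 50.6, 136.3]), 6.2)
scene0.npz bar 210 0.09334023331556171 [0.4896 0.228  0.0922] (array([486.5, 226.9]), array([65.4, 14. ]), 34.0)
holder 760 0.040483985113315746 (array([485.7, 226.8]), array([73. , 70.6]), 33.5)
drum 258 0.06004066850534412 (493.37762451171875, -61.24201583862305) 26.449953079223633 (array([493.6, -61.2]), array([51.1, 48.4]), 45.1)
arm 299 0.04372838420245163 (array([526.4, -85.9]), array([ 90.1, 110.3]), 80.8)
base 1669 0.020413609651381226 (array([ 487.8, -106.1]), array([201.4, 110.8]), 83.0)
flange 205 [ 0.4876 -0.1286  0.0318] (array([ 506.7, -100.8]), array([170.5,  76.2]), 75.0)
```

View pics/c.png

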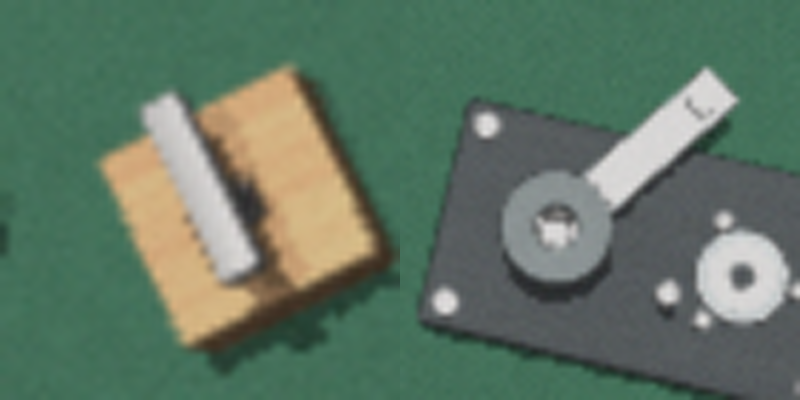

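The left crop shows the key bar running along its grain at (200,190), and the right crop shows the drum at (557,225) with the arm toward (720,85). The measured sizes (64x14, 72x71, 200x110) match the ones given. Next I refine the drum centre and work out the first move.

```bash
cat >> h.py <<'E'
def go(x,y,z,yaw,cmd=None):
    "scaled shift+turn from the present (or commanded x,y,z,yaw) pose, tool straight down, yaw=angle of tool x, deg"
    from cell import r
    from scipy.spatial.transform import Rotation as R
    s=r.sense();q=s["ee_rot"];M=R.from_quat([q[1],q[2],q[3],q[0]]);p=s["tool_pos"]
    m=M.as_matrix();print("now",np.round(p,4),"yaw",round(np.degrees(np.arctan2(m[1,0],m[0,0])),2),"tilt",round(np.degrees(np.arccos(-m[2,2])),2),"F",np.round(s["ft_force"],2),"T",np.round(s["ft_torque"],2),"open",s["opening"],"q7",round(s["joint_positions"][6],2),"t",s["time_s"])
    if cmd: p=np.array(cmd[:3]);M=R.from_euler("z",cmd[3],degrees=True)*R.from_euler("x",180,degrees=True)
    T=R.from_euler("z",yaw,degrees=True)*R.from_euler("x",180,degrees=True)
    print("inc",np.round(M.inv().apply(np.array([x,y,z])-p)/.5,4),np.round((M.inv()*T).as_rotvec()/np.pi,4))
E
python3 - <<'E'
from h import *
for n,dr in(("top0.npz",(313,340,228,256)),("scene0.npz",(325,360,160,192))):
    d=load(n);W=world(d)
    P=W[roi(W,*dr,.055,.065)][:,:2]*1000
    P=P[np.hypot(*(P-[493,-61.5]).T)<34]
    print(n,"drum",len(P),cv2.minEnclosingCircle(P.astype(np.float32)),rect(P))
    W2=W[roi(W,290,390,130,280,.040,.047)];Q=W2[:,:2]*1000-[493,-61.5];f=np.hypot(*Q.T);Q=Q[(f>35)&(f<104)&(Q[:,0]>15)];l=cv2.fitLine(Q.astype(np.float32),1,0,.01,.01).ravel();print("armang",np.degrees(np.arctan2(l[1],l[0])),l[2:])
go(.4856,.2261,.25,33.8);go(.4856,.2261,.091,33.8)
E
```

```text
top0.npz drum 260 ((492.17071533203125, -63.192928314208984), 25.66877555847168) (array([491620.5, -63414. ]), array([49820.5, 47184.4]), 5.9)
armang -43.630623 [ 28.312435 -28.856356]
scene0.npz drum 244 ((493.7725830078125, -61.51869201660156), 26.16676902770996) (array([493604.2, -61170.9]), array([51151.4, 48426.4]), 44.9)
armang -36.745163 [ 49.32677  -42.499466]
now [ 0.2183 -0.6117  0.2554] yaw 19.65 tilt 0.1 F [ 0.46 -0.27  0.69] T [ 0.02 -0.01  0.  ] open 1.0005084576014598 q7 -0.05 t 0.1
inc [ 1.0667 -1.3983  0.0131] [-0.0006 -0.     -0.0786]
now [ 0.2183 -0.6117  0.2554] yaw 19.65 tilt 0.1 F [ 0.46 -0.27  0.69] T [ 0.02 -0.01  0.  ] open 1.0005084576014598 q7 -0.05 t 0.1
inc [ 1.0667 -1.3977  0.3311] [-0.0006 -0.     -0.0786]
```

>>> apply_moves --increments '[0.846,-0.573,0.01,0,0,-0.04,0,0.846,-0.573,0.01,0,0,-0.04,0,0.846,-0.573,0.01,0,0,-0.04,0,0.846,-0.573,0.01,0,0,-0.04,0,0.846,-0.573,0.01,0,0,-0.04,0,0.846,-0.573,0.01,0,0,-0.04,0,0.846,-0.573,0.01,0,0,-0.04,0,0.846,-0.573,0.01,0,0,-0.04,0,0.846,-0.573,0.01,0,0,-0.04,0,0.846,-0.573,0.01,0,0,-0.04,0,0.846,-0.573,0.01,0,0,-0.04,0,0.846,-0.573,0.01,0,0,-0.04,0,0.846,-0.573,0.01,0,0,-0.04,0,0.846,-0.573,0.01,0,0,-0.04,0]'

```text
time_s: 1.27
tool_pos: [0.5229, -0.1949, 0.251]
ee_rot: [-0.001, 0.972, 0.236, 0.001]
ft_force: [-0.9, -0.5, -0.4]
opening: 1.0
grip_force: 0.0
```

```bash
python3 -c "
from h import *
go(.4856,.2261,.2,33.8)"
```

```text
now [ 0.5229 -0.1949  0.251 ] yaw 27.35 tilt 0.14 F [-0.85 -0.49 -0.41] T [ 0.02 -0.04  0.  ] open 1.000034730230261 q7 -0.87 t 1.2667
inc [ 0.3205 -0.782   0.1039] [-0.0006 -0.0006 -0.0358]
```

>>> apply_moves --increments '[0.32,-0.782,0.1,0,0,-0.036,0,0.32,-0.782,0.1,0,0,-0.036,0,0.32,-0.782,0.1,0,0,-0.036,0,0.32,-0.782,0.1,0,0,-0.036,0,0.32,-0.782,0.1,0,0,-0.036,0,0.32,-0.782,0.1,0,0,-0.036,0,0.32,-0.782,0.1,0,0,-0.036,0,0.32,-0.782,0.1,0,0,-0.036,0,0.32,-0.782,0.1,0,0,-0.036,0,0.32,-0.782,0.1,0,0,-0.036,0,0.32,-0.782,0.1,0,0,-0.036,0,0.32,-0.782,0.1,0,0,-0.036,0,0.32,-0.782,0.1,0,0,-0.036,0]'

```text
time_s: 2.35
tool_pos: [0.4869, 0.2195, 0.2008]
ee_rot: [0.001, 0.958, 0.287, -0.001]
ft_force: [0.0, -0.9, -1.2]
opening: 0.997
grip_force: 0.0
```

```bash
python3 -c "
from h import *
go(.4856,.2261,.091,33.8)"
```

```text
now [0.4869 0.2195 0.2008] yaw 33.3 tilt 0.11 F [ 0.04 -0.9  -1.15] T [-0.05 -0.03  0.01] open 0.9970193720859686 q7 -1.64 t 2.35
inc [ 0.0054 -0.0128  0.2195] [ 0.0004  0.0005 -0.0028]
```

>>> apply_moves --increments '[0,0,0,0,0,0,0,0,0,0.05,0,0,0,0,0,0,0.1,0,0,0,0,0,0,0.15,0,0,0,0,0,0,0.19,0,0,0,0,0,0,0.22,0,0,0,0,0,0,0.22,0,0,0,0,0,0,0.22,0,0,0,0,0,0,0.22,0,0,0,0]'

```text
time_s: 3.1
tool_pos: [0.488, 0.22, 0.0923]
ee_rot: [0.0, 0.958, 0.286, 0.001]
ft_force: [-0.4, 0.4, 0.1]
opening: 1.0
grip_force: 0.0
```

```bash
python3 -c "
from h import *
go(.4856,.2261,.091,33.8)"
```

```text
now [0.488  0.22   0.0923] yaw 33.2 tilt 0.1 F [-0.44  0.45  0.11] T [ 0.02 -0.02  0.05] open 1.0002139555124654 q7 -1.73 t 3.1
inc [ 0.0028 -0.0129  0.0026] [ 0.0003 -0.0005 -0.0033]
```

>>> apply_moves --increments '[0.003,-0.013,0.002,0,0,-0.003,0,0.003,-0.013,0.002,0,0,-0.003,0,0.003,-0.013,0.002,0,0,-0.003,0]'

```text
time_s: 3.35
tool_pos: [0.4847, 0.228, 0.0912]
ee_rot: [-0.0, 0.956, 0.292, 0.001]
ft_force: [-0.2, -0.4, -0.2]
opening: 1.001
grip_force: 0.0
```

```bash
python3 -c "
from h import *
go(.4856,.2261,.091,33.8)"
```

```text
now [0.4847 0.228  0.0912] yaw 33.93 tilt 0.1 F [-0.21 -0.41 -0.25] T [0.03 0.04 0.02] open 1.0011051779370812 q7 -1.74 t 3.35
inc [-0.0007  0.0042  0.0004] [ 0.0001 -0.0006  0.0007]
```

>>> apply_moves --increments '[0,0.004,0,0,0,0,0,0,0.004,0,0,0,0,0,0,0.004,0,0,0,0,1,0,0.004,0,0,0,0,1,0,0.004,0,0,0,0,1,0,0.004,0,0,0,0,1,0,0.004,0,0,0,0,1,0,0.004,0,0,0,0,1,0,0.004,0,0,0,0,1,0,0.004,0,0,0,0,1,0,0.004,0,0,0,0,1,0,0.004,0,0,0,0,1,0,0.004,0,0,0,0,1]'

```text
time_s: 4.43
tool_pos: [0.4857, 0.2255, 0.0904]
ee_rot: [0.0, 0.957, 0.291, 0.0]
ft_force: [0.2, -0.2, 1.6]
opening: 0.151
grip_force: 58.7
```

```bash
python3 -c "
from h import *
go(.4856,.2261,.091,33.8)"
```

```text
now [0.4857 0.2255 0.0904] yaw 33.86 tilt 0.02 F [ 0.18 -0.22  1.64] T [-0.13 -0.   -0.01] open 0.1511661441559607 q7 -1.74 t 4.4333
inc [ 0.0006 -0.0011 -0.0013] [ 0.0001 -0.      0.0003]
```

>>> apply_moves --increments '[0,0,-0.03,0,0,0,1,0,0,-0.07,0,0,0,1,0,0,-0.12,0,0,0,1,0,0,-0.17,0,0,0,1,0,0,-0.2,0,0,0,1,0,0,-0.2,0,0,0,1,0,0,-0.2,0,0,0,1,0,0,-0.2,0,0,0,1]'

```text
time_s: 5.1
tool_pos: [0.4846, 0.2249, 0.1887]
ee_rot: [0.0, 0.957, 0.291, -0.001]
ft_force: [0.1, -0.4, -2.1]
opening: 0.151
grip_force: 58.8
```

```bash
python3 -c "
from h import *
go(.493,-.0623,.19,33.8)"
```

```text
now [0.4846 0.2249 0.1887] yaw 33.86 tilt 0.16 F [ 0.06 -0.45 -2.1 ] T [ 0.02  0.04 -0.  ] open 0.15111841103242124 q7 -1.65 t 5.1
inc [-0.3061  0.4863 -0.0019] [-0.0001  0.0009  0.0004]
```

>>> apply_moves --increments '[-0.306,0.486,0,0,0,0,1,-0.306,0.486,0,0,0,0,1,-0.306,0.486,0,0,0,0,1,-0.306,0.486,0,0,0,0,1,-0.306,0.486,0,0,0,0,1,-0.306,0.486,0,0,0,0,1,-0.306,0.486,0,0,0,0,1,-0.306,0.486,0,0,0,0,1,-0.306,0.486,0.04,0,0,0,1,-0.306,0.486,0.04,0,0,0,1,-0.306,0.486,0.04,0,0,0,1,-0.306,0.486,0.04,0,0,0,1,-0.306,0.486,0.04,0,0,0,1]'

```text
time_s: 6.18
tool_pos: [0.4942, -0.0607, 0.1705]
ee_rot: [0.0, 0.956, 0.292, 0.0]
ft_force: [-0.9, -0.3, -0.8]
opening: 0.149
grip_force: 58.9
```

```bash
python3 - <<'E'
from cell import r
from h import *
go(.493,-.0623,.166,33.8)
ims=[]
for n in("scene","top"):
    d=r.snapshot(n);np.savez(n+"1.npz",**d);W=world(d)
    E=d["extrinsics"];K=d["camera_matrix"];c=K@(E[:3,:3]@np.array([.493,-.0623,.13])+E[:3,3]);u,v=(c[:2]/c[2]).astype(int);print(n,u,v)
    ims.append(cv2.resize(d["pixels"][v-50:v+50,u-50:u+50],(400,400),interpolation=2))
cv2.imwrite("pics/h1.png",np.hstack(ims)[:,:,::-1])
E
```

```text
now [ 0.4942 -0.0607  0.1705] yaw 33.95 tilt 0.01 F [-0.88 -0.29 -0.83] T [-0.01 -0.    0.03] open 0.14922056297080147 q7 -1.04 t 6.1833
inc [-0.0037  0.0013  0.009 ] [ 0.     -0.0001  0.0008]
scene 342 157
top 327 238
```

View pics/h1.png

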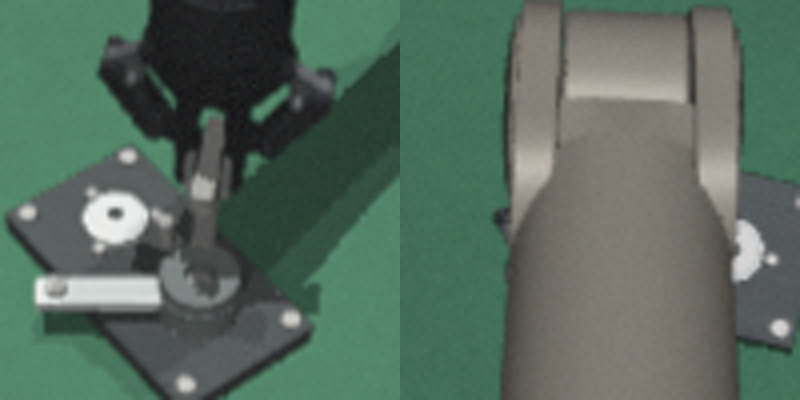

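The left crop (scene view) shows the key held upright with its shank at about (203,220) over the drum at (200,275). The arm hides the top view, so I measure the shank in the scene view only.

```bash
python3 - <<'E'
from h import *
from scipy.optimize import least_squares
d=load("scene1.npz");W=world(d)
for z0,z1 in((.100,.118),(.126,.150)):
    P=W[roi(W,330,354,130,185,z0,z1)];P=P[np.hypot(P[:,0]-.494,P[:,1]+.0615)<.02]
    # lateral (camera x) centre and nearest surface
    ex=d["extrinsics"][0,:2];ex=ex/np.linalg.norm(ex);ey=np.array([-ex[1],ex[0]])
    l=P[:,:2]@ex;f=P[:,:2]@ey
    print(len(P),"lat",np.round([l.min(),l.max(),(l.min()+l.max())/2,np.median(l)],4),"fwd",np.round(np.percentile(f,[2,50,98]),4),"mean",P.mean(0).round(4))
    s=least_squares(lambda c:np.hypot(*(P[:,:2]-c).T)-.0065,[.494,-.0615],loss="soft_l1",f_scale=.001);print(s.x)
for nm,c in(("tcp",(.4942,-.0607)),("drum",(.4936,-.0613)),("drumavg",(.493,-.0623))):print(nm,np.dot(c,ex),np.dot(c,ey))
E
```

```text
25 lat [-0.4058 -0.3934 -0.3996 -0.3989] fwd [-0.3057 -0.3036 -0.3003] mean [ 0.4984 -0.0554  0.1079]
[ 0.49436158 -0.05872442]
9 lat [-0.3996 -0.3867 -0.3932 -0.3928] fwd [-0.3091 -0.3035 -0.2975] mean [ 0.4936 -0.0514  0.1341]
[ 0.49114246 -0.04828776]
tcp -0.39994416665658994 -0.29658522140755067
drum -0.39992286771353985 -0.2957369606251111
drumavg -0.40017722271695294 -0.2945988466008417
```

```bash
python3 -c "
from h import *
go(.4932,-.062,.140,33.8)"
```

```text
now [ 0.4943 -0.061   0.1708] yaw 33.92 tilt 0.05 F [-0.66 -0.42 -0.65] T [-0.02 -0.05  0.01] open 0.1526890140011695 q7 -1.04 t 6.2833
inc [-0.003   0.0004  0.0616] [ 0.0002 -0.0002  0.0007]
```

>>> apply_moves --increments '[-0.003,0,0.02,0,0,0,1,-0.003,0,0.04,0,0,0,1,-0.003,0,0.06,0,0,0,1,-0.003,0,0.06,0,0,0,1,-0.003,0,0.06,0,0,0,1]'

```text
time_s: 6.7
tool_pos: [0.4918, -0.0622, 0.1391]
ee_rot: [-0.001, 0.957, 0.291, -0.001]
ft_force: [0.4, -0.3, -1.1]
opening: 0.152
grip_force: 59.0
```

```bash
python3 -c "
from h import *
go(.4932,-.062,.126,33.8)"
```

```text
now [ 0.4918 -0.0622  0.1391] yaw 33.87 tilt 0.15 F [ 0.39 -0.29 -1.06] T [-0.02 -0.07 -0.06] open 0.15249342835319274 q7 -1.06 t 6.7
inc [0.0027 0.0012 0.0261] [-0.0005  0.0006  0.0004]
```

>>> apply_moves --increments '[0.002,0.001,0.006,0,0,0,1,0.002,0.001,0.012,0,0,0,1,0.002,0.001,0.018,0,0,0,1,0.002,0.001,0.025,0,0,0,1,0.002,0.001,0.025,0,0,0,1,0.002,0.001,0.025,0,0,0,1]'

```text
time_s: 7.2
tool_pos: [0.4936, -0.0622, 0.1276]
ee_rot: [-0.0, 0.957, 0.291, -0.0]
ft_force: [-0.1, -0.1, -1.3]
opening: 0.147
grip_force: 59.0
```

```bash
python3 -c "
from h import *
go(.4932,-.062,.121,33.8)"
```

```text
now [ 0.4936 -0.0622  0.1276] yaw 33.87 tilt 0.03 F [-0.08 -0.14 -1.31] T [-0.02  0.02  0.01] open 0.14676331069800766 q7 -1.07 t 7.2
inc [-0.0005 -0.0008  0.0132] [-0.0001  0.0001  0.0004]
```

>>> apply_moves --increments '[0,0,0.003,0,0,0,1,0,0,0.006,0,0,0,1,0,0,0.009,0,0,0,1,0,0,0.012,0,0,0,1,0,0,0.012,0,0,0,1]'

```text
time_s: 7.62
tool_pos: [0.4935, -0.0622, 0.1215]
ee_rot: [-0.0, 0.957, 0.291, -0.0]
ft_force: [0.6, -0.4, -1.4]
opening: 0.151
grip_force: 59.0
```

>>> apply_moves --increments '[0,0,0.002,0,0,0,1,0,0,0.004,0,0,0,1,0,0,0.006,0,0,0,1,0,0,0.006,0,0,0,1]'

```text
time_s: 7.95
tool_pos: [0.4944, -0.0622, 0.1204]
ee_rot: [0.0, 0.957, 0.291, 0.0]
ft_force: [-2.9, 0.2, 10.8]
opening: 0.152
grip_force: 60.8
```

>>> apply_moves --increments '[-0.001,-0.001,-0.003,0,0,0,1,-0.001,-0.001,-0.002,0,0,-0.028,1,-0.001,-0.001,-0.002,0,0,-0.056,1,-0.001,-0.001,-0.002,0,0,-0.056,1]'

```text
time_s: 8.28
tool_pos: [0.4943, -0.0623, 0.1209]
ee_rot: [0.001, 0.927, 0.375, 0.001]
ft_force: [0.7, 0.5, 4.7]
opening: 0.156
grip_force: 60.0
```

```bash
python3 -c "
from h import *
go(.4932,-.062,.121,54)"
```

```text
now [ 0.4943 -0.0623  0.1209] yaw 44.1 tilt 0.16 F [0.74 0.53 4.72] T [0.02 0.16 0.  ] open 0.15591295032312819 q7 -0.91 t 8.2833
inc [-0.0011 -0.0019 -0.0001] [ 0.0008 -0.0004 -0.055 ]
```

>>> apply_moves --increments '[0,0,0,0,0,-0.028,1,0,0,0,0,0,-0.056,1,0,0,0,0,0,-0.056,1]'

```text
time_s: 8.53
tool_pos: [0.4945, -0.0625, 0.121]
ee_rot: [0.001, 0.891, 0.455, 0.001]
ft_force: [-0.6, -0.9, 5.5]
opening: 0.152
grip_force: 59.9
```

>>> apply_moves --increments '[0,0,0,0,0,-0.028,1,0,0,0,0,0,-0.056,1,0,0,0,0,0,-0.056,1]'

```text
time_s: 8.78
tool_pos: [0.4945, -0.0629, 0.1209]
ee_rot: [0.001, 0.847, 0.531, 0.001]
ft_force: [0.7, -1.7, 4.5]
opening: 0.15
grip_force: 59.9
```

>>> apply_moves --increments '[0,0,0,0,0,-0.028,1,0,0,0,0,0,-0.056,1,0,0,0,0,0,-0.056,1]'

```text
time_s: 9.03
tool_pos: [0.4943, -0.0631, 0.1207]
ee_rot: [0.001, 0.798, 0.603, 0.001]
ft_force: [1.6, -3.3, 4.1]
opening: 0.152
grip_force: 59.9
```

>>> apply_moves --increments '[-0.001,0,0,0,0,-0.028,1,-0.001,0,0,0,0,-0.056,1,-0.001,0,0,0,0,-0.056,1]'

```text
time_s: 9.28
tool_pos: [0.493, -0.0626, 0.1198]
ee_rot: [0.0, 0.742, 0.67, 0.0]
ft_force: [-0.1, -2.0, 0.2]
opening: 0.147
grip_force: 59.3
```

>>> apply_moves --increments '[0,0,0.002,0,0,0,1,0,0,0.004,0,0,0,1,0,0,0.004,0,0,0,1]'

```text
time_s: 9.53
tool_pos: [0.4925, -0.0629, 0.1172]
ee_rot: [-0.0, 0.742, 0.67, -0.0]
ft_force: [0.6, -2.1, -1.5]
opening: 0.152
grip_force: 59.2
```

>>> apply_moves --increments '[-0.001,0,0.003,0,0,0,1,-0.001,0,0.006,0,0,0,1,-0.001,0,0.006,0,0,0,1]'

```text
time_s: 9.78
tool_pos: [0.4925, -0.063, 0.1142]
ee_rot: [-0.0, 0.742, 0.671, -0.0]
ft_force: [0.7, -1.1, -2.4]
opening: 0.158
grip_force: 58.9
```

>>> apply_moves --increments '[0,0,0.003,0,0,0,1,0,0,0.006,0,0,0,1,0,0,0.009,0,0,0,1,0,0,0.012,0,0,0,1,0,0,0.014,0,0,0,1,0,0,0.014,0,0,0,1]'

```text
time_s: 10.28
tool_pos: [0.4927, -0.0631, 0.1075]
ee_rot: [-0.0, 0.742, 0.671, -0.0]
ft_force: [-0.4, -2.4, -2.0]
opening: 0.152
grip_force: 59.0
```

```bash
python3 -c "
from h import *
go(.4926,-.063,.106,25)"
```

```text
now [ 0.4927 -0.0631  0.1075] yaw 84.26 tilt 0.03 F [-0.43 -2.43 -2.  ] T [-0.42 -0.05  0.05] open 0.15182565581910873 q7 -0.27 t 10.2833
inc [ 0.0001 -0.0002  0.0029] [-1.000e-04  1.000e-04  3.292e-01]
```

>>> apply_moves --increments '[-0.001,0,0.002,0,0,0,1,-0.001,0,0.004,0,0,0,1,-0.001,0,0.006,0,0,0,1,-0.001,0,0.006,0,0,0,1]'

```text
time_s: 10.62
tool_pos: [0.4931, -0.0633, 0.1053]
ee_rot: [0.0, 0.742, 0.671, 0.0]
ft_force: [-1.8, -0.4, 4.2]
opening: 0.153
grip_force: 59.7
```

>>> apply_moves --increments '[0,0,-0.001,0,0,0.02,1,0,0,-0.001,0,0,0.04,1,0,0,-0.001,0,0,0.06,1,0,0,-0.001,0,0,0.08,1,0,0,-0.001,0,0,0.1,1,0,0,-0.001,0,0,0.1,1]'

```text
time_s: 11.12
tool_pos: [0.4929, -0.0635, 0.1054]
ee_rot: [0.0, 0.838, 0.546, -0.0]
ft_force: [0.1, -1.1, 0.3]
opening: 0.153
grip_force: 59.3
```

```bash
python3 -c "
from h import *
go(.4931,-.0633,.105,40)"
```

```text
now [ 0.4929 -0.0635  0.1054] yaw 66.24 tilt 0.03 F [ 0.1  -1.1   0.26] T [-0.26  0.09  0.09] open 0.15332764793235762 q7 -0.56 t 11.1167
inc [0.0005 0.0002 0.0008] [1.000e-04 1.000e-04 1.458e-01]
```

>>> apply_moves --increments '[0,0,0,0,0,0.02,1,0,0,0,0,0,0.04,1,0,0,0,0,0,0.06,1,0,0,0,0,0,0.08,1,0,0,0,0,0,0.1,1,0,0,0,0,0,0.12,1,0,0,0,0,0,0.12,1]'

```text
time_s: 11.7
tool_pos: [0.4928, -0.0634, 0.1054]
ee_rot: [0.0, 0.925, 0.38, -0.0]
ft_force: [0.2, -0.7, 1.3]
opening: 0.15
grip_force: 59.3
```

```bash
python3 - <<'E'
from cell import r
from h import *
go(.4931,-.0633,.105,30)
d=r.snapshot("scene");np.savez("scene2.npz",**d)
cv2.imwrite("pics/s2.png",cv2.resize(d["pixels"][120:220,280:390],(660,600),interpolation=2)[:,:,::-1])
E
```

```text
now [ 0.4928 -0.0634  0.1054] yaw 44.72 tilt 0.01 F [ 0.22 -0.73  1.26] T [-0.22  0.18  0.08] open 0.1503495778559346 q7 -0.9 t 11.7
inc [0.0005 0.0002 0.0007] [0.     0.0001 0.0818]
```

View pics/s2.png

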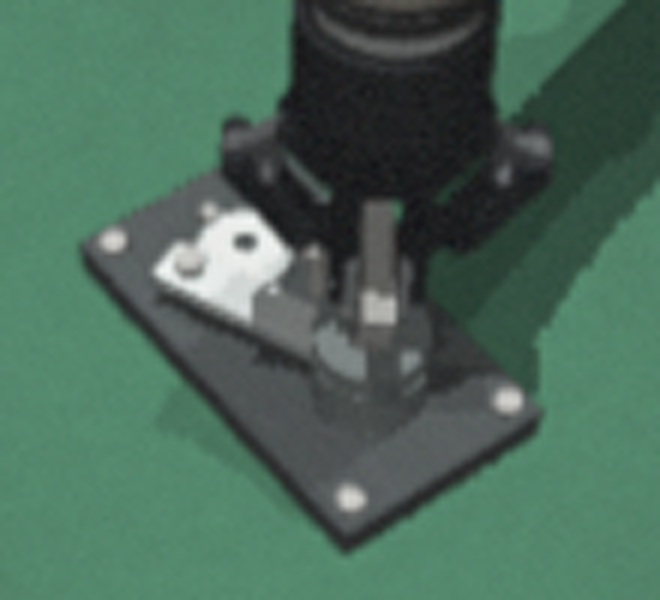

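The crop shows the arm swinging in from the left: its end is at (190,265), partly over the flange at (245,240), and the key stands in the drum at (375,340). Roughly 20° is left, so I continue in small steps and watch the torque.

>>> apply_moves --increments '[0,0,0,0,0,0.014,1,0,0,0,0,0,0.028,1,0,0,0,0,0,0.042,1,0,0,0,0,0,0.056,1,0,0,0,0,0,0.056,1]'

```text
time_s: 12.17
tool_pos: [0.4929, -0.0634, 0.1054]
ee_rot: [0.0, 0.955, 0.298, -0.0]
ft_force: [-2.4, -1.1, 0.9]
opening: 0.155
grip_force: 59.4
```

```bash
python3 -c "
from h import *
go(.4931,-.0633,.105,30)"
```

```text
now [ 0.4929 -0.0634  0.1054] yaw 34.69 tilt 0.0 F [-2.42 -1.13  0.92] T [-0.16  0.22  0.11] open 0.15518081756743202 q7 -1.06 t 12.1667
inc [0.0005 0.0002 0.0007] [0.    0.    0.026]
```

>>> apply_moves --increments '[0,0,0,0,0,0.01,1,0,0,0,0,0,0.02,1,0,0,0,0,0,0.028,1,0,0,0,0,0,0.028,1]'

```text
time_s: 12.5
tool_pos: [0.4929, -0.0634, 0.1053]
ee_rot: [-0.0, 0.967, 0.256, -0.0]
ft_force: [-1.6, -0.5, 0.9]
opening: 0.153
grip_force: 59.4
```

```bash
python3 - <<'E'
from cell import r
from h import *
go(.4931,-.0633,.105,25)
d=r.snapshot("scene");W=world(d);P=W[roi(W,290,350,140,215,.041,.047)][:,:2]*1000-[493.2,-62.5]
f=np.hypot(*P.T);P=P[(f>32)&(f<110)];m=P.mean(0);print(len(P),np.degrees(np.arctan2(m[1],m[0])),rect(P/1000))
E
```

```text
now [ 0.4929 -0.0634  0.1053] yaw 29.62 tilt 0.01 F [-1.6  -0.54  0.86] T [-0.09  0.23  0.15] open 0.1525078123730411 q7 -1.15 t 12.5
inc [0.0005 0.0001 0.0007] [-0.      0.      0.0257]
166 -90.18858075303784 (array([ -7.8, -67.6]), array([38.4, 72.1]), 0.4)
```

>>> apply_moves --increments '[0,0,0,0,0,0.007,1,0,0,0,0,0,0.014,1,0,0,0,0,0,0.02,1,0,0,0,0,0,0.02,1]'

```text
time_s: 12.88
tool_pos: [0.4929, -0.0634, 0.1053]
ee_rot: [-0.0, 0.975, 0.224, 0.0]
ft_force: [-1.2, 0.0, 2.3]
opening: 0.151
grip_force: 59.5
```

```bash
python3 -c "
from h import *
go(.4931,-.0633,.105,25)"
```

```text
now [ 0.4929 -0.0634  0.1053] yaw 25.9 tilt 0.0 F [-1.16  0.04  2.34] T [0.07 0.28 0.15] open 0.15149347858362558 q7 -1.21 t 12.8833
inc [0.0005 0.0001 0.0007] [-0.    -0.     0.005]
```

>>> apply_moves --increments '[0,0,0,0,0,0.007,1,0,0,0,0,0,0.014,1,0,0,0,0,0,0.014,1]'

```text
time_s: 13.13
tool_pos: [0.4929, -0.0634, 0.1053]
ee_rot: [-0.0, 0.979, 0.202, 0.0]
ft_force: [-1.4, 0.8, 2.5]
opening: 0.153
grip_force: 59.5
```

```bash
python3 -c "
from h import *
go(.4931,-.0633,.105,25)"
```

```text
now [ 0.4929 -0.0634  0.1053] yaw 23.35 tilt 0.0 F [-1.38  0.81  2.5 ] T [0.15 0.33 0.14] open 0.1533761719616498 q7 -1.25 t 13.1333
inc [0.0005 0.     0.0007] [-0.     -0.     -0.0091]
```

>>> apply_moves --increments '[0,0,0,0,0,0.007,1,0,0,0,0,0,0.014,1,0,0,0,0,0,0.014,1]'

```text
time_s: 13.38
tool_pos: [0.4929, -0.0634, 0.1053]
ee_rot: [0.0, 0.983, 0.181, -0.0]
ft_force: [-0.7, 0.7, 2.8]
opening: 0.149
grip_force: 59.6
```

```bash
python3 - <<'E'
from cell import r
from h import *
go(.4931,-.0633,.105,25)
d=r.snapshot("scene");W=world(d);P=W[roi(W,290,350,140,215,.041,.047)][:,:2]*1000-[493.2,-62.5]
f=np.hypot(*P.T);P=P[(f>32)&(f<110)];m=P.mean(0);print(len(P),np.degrees(np.arctan2(m[1],m[0])),rect(P/1000))
cv2.imwrite("pics/s3.png",cv2.resize(d["pixels"][120:220,280:390],(660,600),interpolation=2)[:,:,::-1])
E
```

```text
now [ 0.4929 -0.0634  0.1053] yaw 20.87 tilt 0.01 F [-0.67  0.75  2.83] T [0.22 0.31 0.29] open 0.14879398371512514 q7 -1.29 t 13.3833
inc [0.0005 0.     0.0006] [ 0.      0.     -0.0229]
153 -96.67534811275664 (array([-12.8, -67.3]), array([71.9, 30.3]), 83.1)
```

View pics/s3.png

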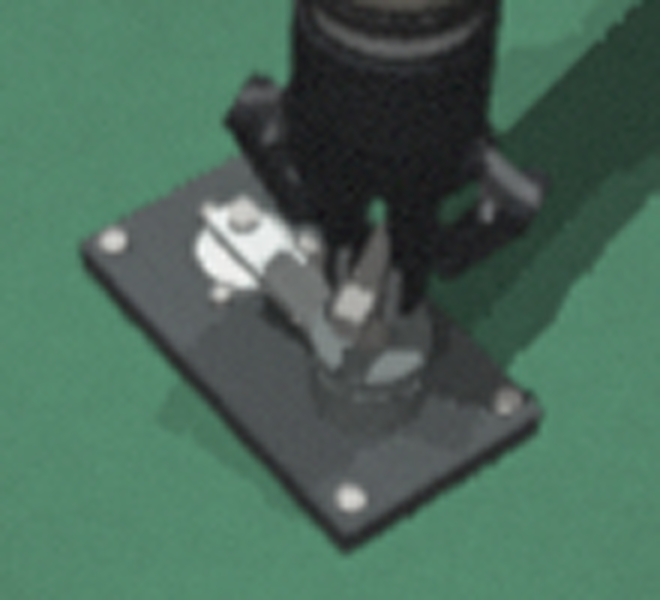

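The arm now lies over the flange, with its end at (240,215) and its axis at 83.1° against 82.9° for the plate. The torque has risen to 0.29 N m, so it is on the stop. I hold briefly with a very small extra turn, then relax the key.

>>> apply_moves --increments '[0,0,0,0,0,0.003,1,0,0,0,0,0,0.003,1,0,0,0,0,0,0.003,1]'

```text
time_s: 13.68
tool_pos: [0.4929, -0.0634, 0.1053]
ee_rot: [0.0, 0.984, 0.177, 0.0]
ft_force: [-1.5, 0.3, 2.4]
opening: 0.147
grip_force: 59.7
```

```bash
python3 -c "
from h import *
go(.4931,-.0633,.105,25)"
```

```text
now [ 0.4929 -0.0634  0.1053] yaw 20.38 tilt 0.0 F [-1.46  0.26  2.41] T [0.24 0.29 0.37] open 0.1468779043912757 q7 -1.29 t 13.6833
inc [ 0.0005 -0.      0.0006] [ 0.     -0.     -0.0257]
```

>>> apply_moves --increments '[0,0,0,0,0,-0.008,1,0,0,0,0,0,-0.008,1,0,0,0,0,0,-0.008,0,0,0,0,0,0,-0.008,0,0,0,0,0,0,-0.008,0,0,0,0,0,0,-0.008,0,0,0,0,0,0,-0.008,0,0,0,0,0,0,-0.008,0,0,0,0,0,0,-0.008,0,0,0,0,0,0,-0.008,0]'

```text
time_s: 14.52
tool_pos: [0.4929, -0.0635, 0.1053]
ee_rot: [0.0, 0.982, 0.189, 0.0]
ft_force: [0.5, -0.2, -0.4]
opening: 0.997
grip_force: 0.0
```

Released; now straight up, then away to the side.

>>> apply_moves --increments '[0,0,-0.03,0,0,0,0,0,0,-0.08,0,0,0,0,0,0,-0.14,0,0,0,0,0,0,-0.2,0,0,0,0,0,0,-0.26,0,0,0,0,0,0,-0.3,0,0,0,0,0,0,-0.3,0,0,0,0,0,0.3,-0.3,0,0,0,0,0,0.3,-0.3,0,0,0,0,0,0.5,-0.3,0,0,0,0,0,0.5,-0.3,0,0,0,0,0,0.5,-0.3,0,0,0,0,0,0.5,-0.3,0,0,0,0,0,0.5,-0.3,0,0,0,0,0,0.5,-0.3,0,0,0,0,0,0.5,-0.3,0,0,0,0]'

```text
time_s: 15.85
tool_pos: [0.5854, -0.2947, 0.254]
ee_rot: [-0.001, 0.982, 0.189, -0.001]
ft_force: [0.1, 0.7, 0.1]
opening: 1.0
grip_force: 0.0
```

```bash
python3 - <<'E'
from cell import r
from h import *
go(.4931,-.0633,.105,25)
ims=[]
for n,(u,v) in(("scene",(335,172)),("top",(338,240))):
    d=r.snapshot(n);W=world(d);P=W[roi(W,u-50,u+50,v-50,v+50,.085,.125)];print(n,len(P),np.median(P[:,2]),rect(P))
    Q=W[roi(W,u-50,u+50,v-50,v+50,.041,.047)];f=np.hypot(Q[:,0]-.493,Q[:,1]+.0625);print(rect(Q[(f>.032)&(f<.11)]))
    ims.append(cv2.resize(d["pixels"][v-50:v+50,u-50:u+50],(400,400),interpolation=2))
cv2.imwrite("pics/f.png",np.hstack(ims)[:,:,::-1])
E
```

```text
now [ 0.5854 -0.2947  0.254 ] yaw 21.82 tilt 0.14 F [0.07 0.67 0.07] T [0.12 0.   0.03] open 0.9995214734772051 q7 -0.85 t 15.85
inc [ 0.0009 -0.4976  0.2992] [-0.0008  0.0003 -0.0177]
scene 156 0.10778148523722178 (array([494. , -59.7]), array([63.8, 14.2]), 23.8)
(array([ 479.8, -129.2]), array([70.2, 33.8]), 82.4)
top 147 0.10727889529222807 (array([492.1, -63.1]), array([63.5, 13.9]), 23.0)
(array([ 479.2, -129.2]), array([74.4, 30.4]), 83.3)
```

View pics/f.png

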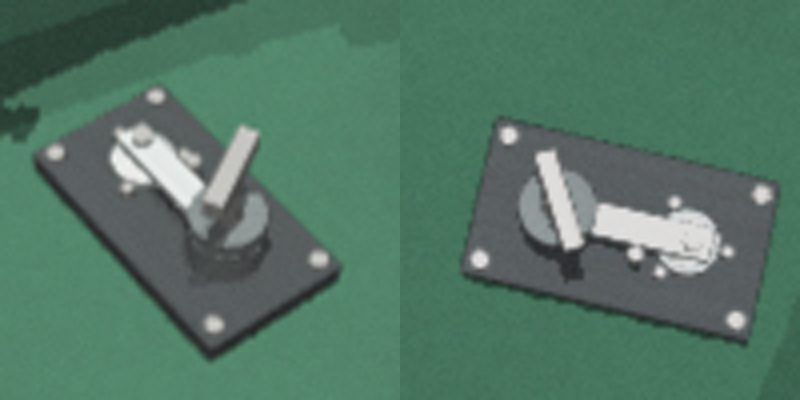

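Both views show the key upright in the drum with its bar top at 107.5 mm (108 mm means fully home). The arm lies along the plate over the flange at (690,240), and the gripper is clear.

```bash
python3 -c "
from cell import r
print(r.finish_job())"
```

```text
the job is handed in; nothing more can be done
None
```

The job is handed in, with no verdict returned: the key stands released and fully home in the socket, and the clamp arm is firm on its stop over the flange.

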